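# Tip the frozen puree balls into the bottle warmer and switch it on

## Task

Pick up the turquoise cup and tip all six frozen puree balls out of it into the basin of the bottle warmer; only after that push the warmer's toggle switch fully over to on. Leave the empty cup standing upright on the lowest grey tier, and do not shift or knock over the ramekin, pacifier box, bottle, spoon or tin.

Things in the scene. Friction and masses are not known exactly. Their poses are not given: they have to be found in the camera images.
- cup: Turquoise square tumbler, 62 x 62 mm, 85 mm tall, flat upright sides, walls and floor 3 mm, 0.06 to 0.13 kg, holding six balls. Origin: centre of its underside; z along its axis, x and y square to its sides. Balls leave only when it is tipped past level (100 to 110 deg): grip two facing sides with the gripper leaning 45 degrees, TCP on the axis 55 mm up, then swing over to the other side.
- tiers: Fixed stepped unit of pale grey plastic, x from -140 to +140 mm. Origin under the middle of the lowest tier, on the work surface. Lowest tier: top 30 mm up, flat, y -120 to +120 mm; the cup and the ramekin stand on it. Second: top 70 mm up, y +120 to +220 mm. Third: top 110 mm up, y +220 to +300 mm.
- warmer: Fixed white bottle warmer: an open round basin, 132 mm outside and 122 mm inside diameter, rim 110 mm and inner floor 50 mm above the work surface. Origin under the basin's centre, on the work surface. A low foot on its -y side carries the toggle switch: pivot 110 mm from the origin along the warmer's -y, 32 mm above the surface.
- toggle (a joint): Toggle switch of the warmer, rad: near 0 is off (leaning 0.4 rad to the warmer's -x), 0.8 is fully on (against its stop, leaning as far to the warmer's +x). It turns about the warmer's y axis, stays where it is left, and needs about 1 N at the tip until it meets its stop.
- toggle_tip (a point): Centre of the red ball, 26 mm in diameter, at the tip of the toggle switch, 70 mm from its pivot on a 10 mm steel rod. Push it with the fingertips about 10 mm below this centre at the start; pushed much lower it wedges under the fingers.
- ramekin: White ceramic ramekin with a knobbed lid (one piece), 82 mm across, 62 mm high, loose on the lowest tier. Origin at the centre of its underside.
- pacifier_box: Yellow pacifier box, 100 x 65 x 50 mm, loose on the second tier. Origin at the centre of its underside.
- bottle: Empty glass bottle, 58 mm across, 140 mm tall, standing loose on the third tier. Origin at the centre of its underside.
- spoon: Steel teaspoon, 140 mm long, lying loose on the work surface along its x. Origin at mid length, on the underside.
- tin: Tin with a green band, 84 mm across, 110 mm high, standing loose on the work surface. Origin at the centre of its underside.
- ball0_center (a point): Centre of a hard-frozen orange puree ball, 26 mm in diameter, 12 g, which rolls freely; it starts in the cup.
- ball1_center (a point): Centre of a hard-frozen orange puree ball, 26 mm in diameter, 12 g, which rolls freely; it starts in the cup.
- ball2_center (a point): Centre of a hard-frozen orange puree ball, 26 mm in diameter, 12 g, which rolls freely; it starts in the cup.
- ball3_center (a point): Centre of a hard-frozen orange puree ball, 26 mm in diameter, 12 g, which rolls freely; it starts in the cup.
- ball4_center (a point): Centre of a hard-frozen orange puree ball, 26 mm in diameter, 12 g, which rolls freely; it starts in the cup.
- ball5_center (a point): Centre of a hard-frozen orange puree ball, 26 mm in diameter, 12 g, which rolls freely; it starts in the cup.
There are look-alikes about, which are no part of the job. There is more than one size of the cup; the one meant has the size given above.

How it is judged:
By the outcome, as a careful person would: the job done as asked, in the order asked, and still so for the second after the job is handed in, with the robot touching nothing.
It also fails if it takes over 72 s, if anything falls off the work surface, if the arm or the gripper's body presses on something with over 40 N, if the wrist force passes 120 N, or if a joint passes its speed limit or range.

## Robot

A 6-joint arm with a two-finger parallel gripper is mounted at the origin on the work surface. World frame = base frame: x ahead of the robot, y to its left, z up, the work surface at z = 0. Lengths are in mm, angles in rad, forces in N, time in s.
With the tool pointing down it reaches from about 400 to 925 mm from the base axis. Payload 12.5 kg.
Tool frame: the origin (TCP) lies between the finger pads, 19 mm behind the fingertips; this is the grasp point; x points along the fingers, y is the direction in which the jaws open and shut, and the axes are right-handed (so a half turn about x gives the same grasp; the last joint's range is limited). The gripper opens to 95 mm and grips with 3 to 60 N. Pads are 20 mm wide; open, the fingers measure 119 mm over their backs; the gripper's body (75 mm by 180 mm) begins 59 mm behind the grasp point.
Start: joints at [-0.106, 0.491, 1.559, -0, 1.092, -0.106], TCP at [625.016, 0.021, 233.461] pointing down, gripper open.
Joint ranges: [-3.1, 3.1], [-0.84, 2.19], [0.05, 2.79], [-1.13, 4.28], [0.06, 2.93], [-2.69, 2.69]. Speed limits (rad/s): [2.22, 2.22, 2.79, 3.14, 3.14, 3.14].

## Interface

Orientations are given as a rotation vector (axis times angle).
In Python, from plant import manip, vision gives the robot as it stands.
- The arm moves only by the tool step_arm, never from a script. Its argument "plan" is a list of rows, each a list of 7 numbers: the shift along the world's x, y, z in m, then the turn, a rotation vector about the world's x, y, z in degrees, then the closure, from 0 (fully open) to 1 (shut). A call has 1 to 8 rows; each row is the pose to reach, as a shift and turn from the pose commanded when the call began; what a row does not reach only later rows make up. A row lasts 1/10 s, in which the tool goes at most 50 mm and 8.59 degrees, less where a joint would pass 70% of its speed; a pose out of reach is approached as far as the arm can. A call with a gripper value outside its range is refused whole. The fingers move at their own pace and stop on an object; "squeeze" is the grip in N (left out, the last holds). Time passes only in rows, so rows that repeat a pose let the fingers close. It gives the time, the measured TCP pose, the force and the opening at its end, in the units of the state.
- manip.observe(): the state, without advancing time (a new reading comes with each control period).
- vision.get_image(name): name is "scene" or "side" or "wrist"; returns the picture (400x640x3 uint8, red, green, blue); there is no depth.
- vision.camera_info(name): a dict with "intrinsics" (3x3 intrinsics, pixels), "k1" (the pictures are not rectified: a ray, as slopes to the right and down, at radius r is drawn at 1 + k1 r^2 times it, then the intrinsics apply), "extrinsics" (4x4, takes a point from camera to world coordinates). Camera axes: x right, y down, z forward; pixel columns grow to the right and rows downward; lengths in mm; the calibration is good to about 2 mm. A picture is of the moment at which its call begins: read the wrist's pose just before it. camera_info takes no time and is no camera call; for the wrist camera it gives the pose at the moment of the call.
- manip.finish_job(): hands the job in, once; it reports no verdict.
The state is a dict: "time": time; "qpos": joint angles; "joint_velocities": joint speeds; "effort": joint torques, N m; "tcp_pos": TCP position; "orientation": TCP orientation; "force": force on the tool from outside, world axes, zero at the start; "moment": the same for the moment, N m; "grip_width": finger opening in mm.
Only numpy, scipy, OpenCV 4.12 (cv2) and the standard library are available. Lean on these libraries where they do the work, as an engineer would, in place of code of your own. Each camera call takes 0.05 s, during which the arm holds its last target. There are 200 camera calls.

## Working session

There is one attempt and no reset: what is moved stays moved. The work goes in short steps, Python scripts to look and compute and a tool call to move; the robot and the scene stay as the last step left them, time stands still between calls to the robot, and variables do not carry over. Pictures are saved under pics/ and viewed, about 8 in all and at most 12, crops included, and the job is handed in when it is done.

Besides the shell and the picture viewer there is one more tool, called after "Emit:" as name(argument=value, ...) on one line, values as JSON. step_arm: Moves the arm, as the interface text tells. Its arguments: {"type":"object","properties":{"plan":{"type":"array"},"squeeze":{"type":"number"}},"required":["plan"]}

```bash
ls; mkdir -p pics; python3 - <<'E'
from plant import manip, vision
import cv2,numpy as np
np.set_printoptions(suppress=True,precision=3)
for n in("scene","side"):
    im=vision.get_image(n); cv2.imwrite(f"pics/{n}0.png",im[...,::-1]); i=vision.camera_info(n); print(n,i)
s=manip.observe(); print(s)
E
```

```text
pics
scene {'intrinsics': array([[465.705,   0.   , 326.331],
       [  0.   , 465.705, 197.85 ],
       [  0.   ,   0.   ,   1.   ]]), 'k1': -0.11034747470392295, 'extrinsics': array([[  -0.593,    0.698,   -0.402, 1088.87 ],
       [   0.805,    0.513,   -0.296,  469.663],
       [  -0.001,   -0.499,   -0.866, 1351.833],
       [   0.   ,    0.   ,    0.   ,    1.   ]])}
side {'intrinsics': array([[446.714,   0.   , 315.877],
       [  0.   , 446.714, 196.878],
       [  0.   ,   0.   ,   1.   ]]), 'k1': 0.014906915419171959, 'extrinsics': array([[ -0.999,  -0.03 ,   0.031, 489.326],
       [ -0.043,   0.729,  -0.683, 779.484],
       [ -0.002,  -0.683,  -0.73 , 887.679],
       [  0.   ,   0.   ,   0.   ,   1.   ]])}
{'time': 0.1, 'qpos': array([-0.106,  0.492,  1.559,  0.   ,  1.092, -0.106]), 'joint_velocities': array([ 0.001, -0.002, -0.004, -0.001,  0.   , -0.001]), 'effort': array([  0.002, -61.362, -25.86 ,   0.069,   0.047,  -0.   ]), 'tcp_pos': array([624.82 ,   0.024, 232.925]), 'orientation': array([ 1.209,  1.21 , -1.21 ]), 'force': array([-1.231, -0.374, -0.811]), 'moment': array([ 0.011, -0.065,  0.005]), 'grip_width': 94.83251597389669}
```

View pics/scene0.png

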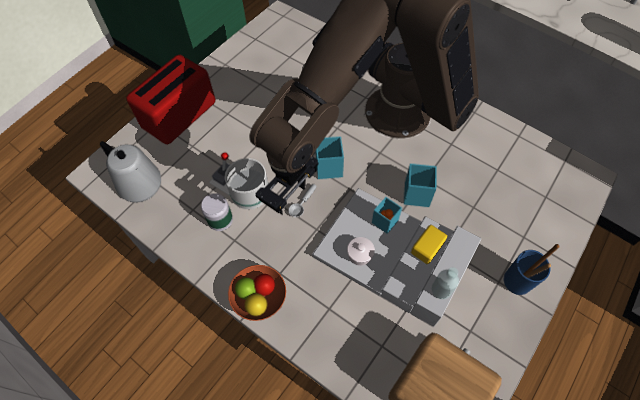

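View pics/side0.png

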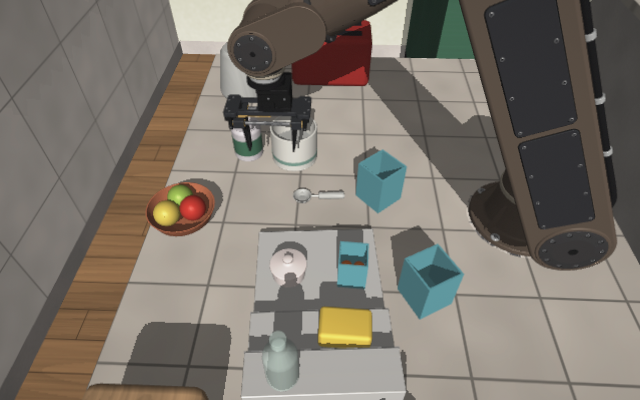

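Turquoise candidates in the scene picture are (330,157) and (421,185), both large, empty and on the table, and (387,214), smaller, on the grey tier with orange balls in it. I choose (387,214), which is (353,264) in the side picture. The warmer's basin is at (246,183) with the red toggle tip at (225,156). The red toaster and the red apple are only colour look-alikes. Next is one close crop to check the choice, plus corner measurements.

```bash
cat > h.py <<'E'
import numpy as np,cv2
from plant import manip,vision
np.set_printoptions(suppress=True,precision=1)
def ray(n,uv,info=None):
    i=info or vision.camera_info(n);K=i["intrinsics"];E=i["extrinsics"]
    p=np.array([(uv[0]-K[0,2])/K[0,0],(uv[1]-K[1,2])/K[1,1]]);q=p.copy()
    for _ in range(20): q=p/(1+i["k1"]*(q@q))
    d=E[:3,:3]@np.r_[q,1];return E[:3,3],d/np.linalg.norm(d)
def plane(n,uv,z,info=None):
    o,d=ray(n,uv,info);return o+d*(z-o[2])/d[2]
def tri(a,b):
    A=np.zeros((3,3));v=np.zeros(3);R=[ray(*a),ray(*b)]
    for o,d in R:
        P=np.eye(3)-np.outer(d,d);A+=P;v+=P@o
    x=np.linalg.solve(A,v);return x,[np.linalg.norm((np.eye(3)-np.outer(d,d))@(x-o)) for o,d in R]
def proj(n,X,info=None):
    i=info or vision.camera_info(n);c=np.linalg.inv(i["extrinsics"])@np.r_[X,1];q=c[:2]/c[2]
    q=q*(1+i["k1"]*(q@q));K=i["intrinsics"];return np.array([K[0,0]*q[0]+K[0,2],K[1,1]*q[1]+K[1,2]])
def hsv(im): return cv2.cvtColor(im,cv2.COLOR_RGB2HSV)
E
python3 - <<'E'
from h import *
a=cv2.imread("pics/scene0.png");b=cv2.imread("pics/side0.png")
r=lambda m,x,y,w,h:cv2.resize(m[y:y+h,x:x+w],(400,300),interpolation=cv2.INTER_CUBIC)
cv2.imwrite("pics/m1.png",np.vstack([np.hstack([r(a,345,185,80,60),r(a,190,140,100,75)]),np.hstack([r(b,313,230,80,60),r(b,230,100,120,90)])]))
for n,m in(("scene",a),("side",b)):
    H=cv2.cvtColor(m,cv2.COLOR_BGR2HSV)
    red=(((H[...,0]<6)|(H[...,0]>174))&(H[...,1]>150)&(H[...,2]>90)).astype(np.uint8)
    k,_,st,c=cv2.connectedComponentsWithStats(red)
    print(n,[(c[j],st[j]) for j in range(1,k) if 10<st[j,4]<300])
    cy=((abs(H[...,0].astype(int)-94)<8)&(H[...,1]>80)).astype(np.uint8)
    k,_,st,c=cv2.connectedComponentsWithStats(cy);print([(c[j],st[j]) for j in range(1,k) if st[j,4]>100])
E
```

```text
scene [(array([205.1, 104.8]), array([192,  91,  23,  32, 217], dtype=int32)), (array([224.5, 155.2]), array([222, 153,   6,   6,  28], dtype=int32))]
[(array([329.7, 158.1]), array([ 316,  137,   28,   42, 1011], dtype=int32)), (array([419.8, 184.9]), array([ 404,  164,   33,   43, 1175], dtype=int32)), (array([385.9, 214.9]), array([372, 197,  30,  36, 581], dtype=int32))]
side [(array([358.4,  25.9]), array([346,  21,  24,  10,  89], dtype=int32)), (array([324.2,  43.6]), array([322,  42,   5,   5,  12], dtype=int32))]
[(array([380. , 180.1]), array([ 356,  150,   50,   62, 2160], dtype=int32)), (array([352.4, 264.6]), array([ 337,  242,   31,   46, 1169], dtype=int32)), (array([429. , 280.3]), array([ 398,  245,   65,   74, 3118], dtype=int32))]
```

View pics/m1.png

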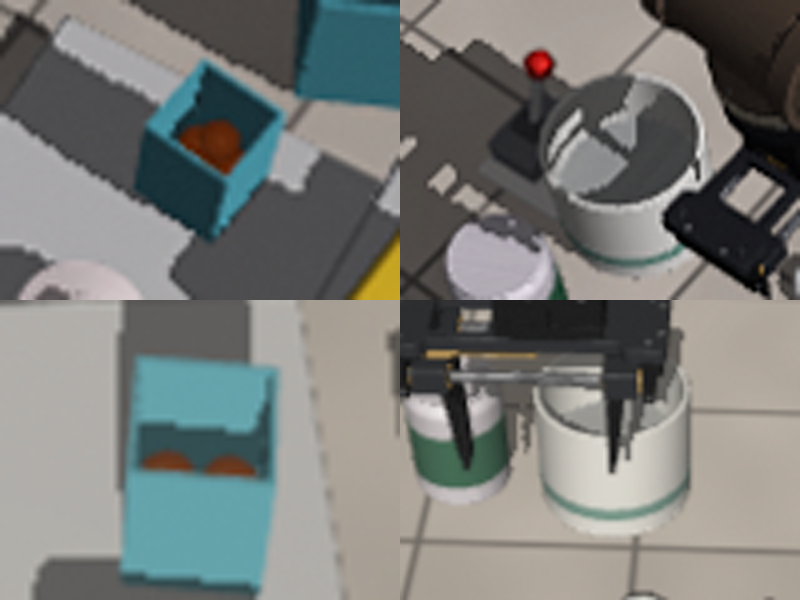

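The crop confirms it: the chosen cup is the small square one holding orange balls. Its rim corners in the scene picture are (386,197), (402,208), (390,221) and (374,210). Now I'll compute the geometry.

```bash
python3 - <<'E'
from h import *
S=[(386,197.4),(401.6,208.4),(390,221.4),(374.4,209.8)];D=[(340.4,241.2),(368.6,243.4),(367.4,265.6),(338.6,264.4)]
for n,P in(("scene",S),("side",D)):
    Q=np.array([plane(n,p,115) for p in P]);print(n,Q[:,:2].tolist(),Q.mean(0)[:2]); e=np.roll(Q,-1,0)-Q;print(np.linalg.norm(e,axis=1),np.degrees(np.arctan2(e[:,1],e[:,0])))
# warmer rim (outer edge, z=110): fit circle
W=[(190+x/4,140+y/4) for x,y in((539,150),(552,110),(585,82),(628,73),(670,84),(700,115),(706,145))]
Q=np.array([plane("scene",p,110)[:2] for p in W]);A=np.c_[2*Q,np.ones(len(Q))];s=np.linalg.lstsq(A,(Q**2).sum(1),rcond=None)[0]
print("warmer scene",s[:2],np.sqrt(s[2]+s[:2]@s[:2]))
W2=[(230+x*.3,100+(y-300)*.3) for x,y in((540,400),(690,395),(545,425),(688,418))]
print("warmer side", [plane("side",p,110)[:2] for p in W2])
print("tip",plane("scene",(224.8,155.5),96.5))
print("tier corners",[plane("side",p,30)[:2] for p in((259,232),(374,229))],[plane("scene",p,30)[:2] for p in((359,189),(314,254))])
print("ramekin",plane("scene",(360,243),85), plane("side",(288,260),85))
print("spoon bowl",plane("side",(303,195),5),plane("side",(342,195),5))
print("tin top",plane("scene",(215,207),110))
print("bottle",plane("scene",(453,270),250),plane("side",(279,338),250))
print("box",plane("side",(346,322),120))
E
```

```text
scene [[405.77199451451395, 193.2236643607647], [410.1261189586319, 252.3691700642228], [468.40893396871127, 247.66874299853114], [463.1193712254385, 188.30506395244237]] [436.9 220.4]
[59.3 58.5 59.6 57.6] [ 85.8  -4.6 -95.1 175.1]
side [[463.31942862489655, 186.16268553342002], [402.51628180553405, 189.58103613196624], [407.1695946858296, 247.14441384290194], [466.7278379109438, 246.66368641465806]] [434.9 217.4]
[60.9 57.8 59.6 60.6] [176.8  85.4  -0.5 -93.2]
warmer scene [410.6  46.6] 66.11431264840336
warmer side [array([ 322.6, -209.9]), array([ 197.5, -221.4]), array([ 320.9, -177.5]), array([ 203.3, -191. ])]
tip [ 575.6 -326.    96.5]
tier corners [array([659.8, 100.8]), array([378. ,  79.8])] [array([384.8,  84.6]), array([658.7, 104.7])]
ramekin [567.3 208.9  85. ] [575.8 219.1  85. ]
spoon bowl [562.  -51.5   5. ] [456.1 -55.9   5. ]
tin top [ 741.3 -210.9  110. ]
bottle [558.1 476.  250. ] [559.4 476.6 250. ]
box [452.1 378.2 120. ]
```

```bash
python3 - <<'E'
from h import *
W=[(190+(x-400)/4,140+y/4) for x,y in((539,150),(552,110),(585,82),(628,73),(670,84),(700,115),(706,145))]
Q=np.array([plane("scene",p,110)[:2] for p in W]);A=np.c_[2*Q,np.ones(len(Q))];s=np.linalg.lstsq(A,(Q**2).sum(1),rcond=None)[0]
print("warmer scene",s[:2],np.sqrt(s[2]+s[:2]@s[:2]))
W2=[(230+(x-400)*.3,100+(y-300)*.3) for x,y in((537,390),(692,385))]
print("warmer side", [plane("side",p,110)[:2] for p in W2])
t=plane("scene",(224.8,155.5),96.5)
for o in(s[:2],):
    v=t[:2]-o; print("tip",t,v,np.hypot(*v),"yaw",np.degrees(np.arctan2(v[1],v[0])-np.arctan2(-110,-27.3)))
print("pivot foot px", [plane("scene",(190+(x-400)/4,140+y/4),z)[:2] for x,y,z in((530,140,30),(535,105,60))])
E
```

```text
warmer scene [ 599.6 -211. ] 66.55162924110097
warmer side [array([ 658.7, -209.8]), array([ 529.2, -221.8])]
tip [ 575.6 -326.    96.5] [ -23.9 -115. ] 117.48111993811186 yaw 2.186973012909344
pivot foot px [array([ 612.7, -319.4]), array([ 595.3, -322. ])]
```

Emit:
step_arm(plan=[[-0.01, 0.03, 0.04, 0, 8, 0, 0], [-0.02, 0.05, 0.08, 0, 16, 0, 0], [-0.03, 0.08, 0.12, 0, 24, 0, 0], [-0.04, 0.1, 0.15, 0, 30, 0, 0], [-0.04, 0.1, 0.15, 0, 30, 0, 0]])

```text
time: 0.6
tcp_pos: [584.9, 102.4, 386.1]
orientation: [0.91, 1.587, -1.584]
force: [0.8, 0.4, -1.3]
grip_width: 95.0
```

```bash
python3 - <<'E'
from h import *
np.set_printoptions(suppress=True,precision=4)
s=manip.observe(); print({k:s[k] for k in("time","qpos","tcp_pos","orientation")}); print([x for x in dir(manip) if x[0]!="_"])
print(plane("side",(429,246),120),plane("side",(463,265),120),plane("side",(398,275),120))
E
```

```text
{'time': 0.6, 'qpos': array([0.0515, 0.5623, 1.1194, 0.0272, 1.9861, 0.053 ]), 'tcp_pos': array([584.9402, 102.4454, 386.0896]), 'orientation': array([ 0.9099,  1.5867, -1.5837])}
['MotionError', 'finish_job', 'observe']
[274.8773 194.9199 120.    ] [211.5879 240.7285 120.    ] [346.8052 270.7517 120.    ]
```

Emit:
step_arm(plan=[[0.04, 0.02, 0.04, 0, -8, 0, 0], [0.06, 0.04, 0.08, 0, -16, 0, 0], [0.08, 0.06, 0.1, 0, -24, 0, 0], [0.1, 0.08, 0.1, 0, -32, 0, 0], [0.1, 0.08, 0.1, 0, -40, 0, 0], [0.1, 0.08, 0.1, 0, -40, 0, 0]])

```text
time: 1.2
tcp_pos: [683.4, 180.5, 483.4]
orientation: [1.287, 1.078, -1.076]
force: [-1.0, -0.9, 1.6]
grip_width: 95.3
```

```bash
python3 - <<'E'
from h import *
np.set_printoptions(suppress=True,precision=4)
s=manip.observe(); print({k:s[k] for k in("time","qpos","tcp_pos","orientation")})
E
```

```text
{'time': 1.2, 'qpos': array([ 0.1759,  0.4348,  1.0229, -0.0309,  1.5089,  0.1736]), 'tcp_pos': array([683.415 , 180.504 , 483.4058]), 'orientation': array([ 1.2869,  1.078 , -1.0762])}
```

Emit:
step_arm(plan=[[-0.04, 0.02, -0.04, 0, 8, 0, 0], [-0.08, 0.04, -0.08, 8, 8, 0, 0], [-0.12, 0.04, -0.1, 16, 8, 0, 0], [-0.16, 0.04, -0.1, 24, 8, 0, 0], [-0.16, 0.04, -0.1, 30, 8, 0, 0], [-0.16, 0.04, -0.1, 30, 8, 0, 0]])

```text
time: 1.8
tcp_pos: [524.6, 218.5, 383.2]
orientation: [1.635, 1.538, -0.929]
force: [0.4, 0.0, 0.4]
grip_width: 95.0
```

```bash
python3 - <<'E'
from h import *
np.set_printoptions(suppress=True,precision=4)
s=manip.observe(); print({k:s[k] for k in("time","qpos","tcp_pos","orientation")})
E
```

```text
{'time': 1.8, 'qpos': array([ 0.0508,  0.2403,  1.6351,  0.5516,  1.2444, -0.0753]), 'tcp_pos': array([524.589 , 218.4504, 383.2084]), 'orientation': array([ 1.6353,  1.5384, -0.929 ])}
```

```bash
cat > kin.py <<'E'
import numpy as np
from scipy.optimize import least_squares
from scipy.spatial.transform import Rotation as R
D=[([-0.106,0.492,1.559,0,1.092,-0.106],[624.82,0.024,232.925],[1.209,1.21,-1.21]),
([0.0515,0.5623,1.1194,0.0272,1.9861,0.053],[584.9402,102.4454,386.0896],[0.9099,1.5867,-1.5837]),
([0.1759,0.4348,1.0229,-0.0309,1.5089,0.1736],[683.415,180.504,483.4058],[1.2869,1.078,-1.0762]),
([0.0508,0.2403,1.6351,0.5516,1.2444,-0.0753],[524.589,218.4504,383.2084],[1.6353,1.5384,-0.929])]
s4=s6=1
def chain(p,q):
    h,a1,d,L1,a3,L2,L3=p
    A=R.from_euler('Z',q[0]);B=A*R.from_euler('Y',q[1]);C=B*R.from_euler('Y',q[2]);W=C*R.from_euler('ZYZ',[s4*q[3],q[4],s6*q[5]])
    sh=A.apply([a1,d,0])+[0,0,h];el=sh+B.apply([0,0,L1]);w=el+C.apply([a3,0,L2]);return sh,el,w,w+W.apply([0,0,L3]),W
# tool axes in flange frame
def offs(q,o): 
    W=chain(P0,q)[4];return (W.inv()*R.from_rotvec(o))
P0=[300,0,66,400,0,400,250]
f=least_squares(lambda p:np.concatenate([chain(p,q)[3]-x for q,x,o in D]),P0);P=f.x
T=R.concatenate([offs(q,o) for q,x,o in D]).mean()
def ik(pos,Rt,q0):
    lo=np.array([-3.1,-.84,.05,-1.13,.06,-2.69])+.02;hi=np.array([3.1,2.19,2.79,4.28,2.93,2.69])-.02
    def e(q):
        c=chain(P,q);return np.r_[(c[3]-pos)/200,((c[4]*T).inv()*Rt).as_rotvec()]
    g=least_squares(e,np.clip(q0,lo+.01,hi-.01),bounds=(lo,hi));return g.x,np.abs(g.fun).max()
if __name__=="__main__":
    np.set_printoptions(suppress=True,precision=3)
    print(P,np.abs(f.fun).max());print([offs(q,o).as_matrix().round(2).tolist() for q,x,o in D])
E
python3 kin.py
```

```text
[197.314   0.429  65.989 586.268  43.376 410.79  252.899] 0.1413857965474365
[[[-0.0, -1.0, 0.0], [0.0, -0.0, -1.0], [1.0, -0.0, 0.0]], [[-0.0, -1.0, 0.0], [0.0, -0.0, -1.0], [1.0, -0.0, 0.0]], [[-0.0, -1.0, -0.0], [0.0, 0.0, -1.0], [1.0, -0.0, 0.0]], [[-0.0, -1.0, -0.0], [0.0, 0.0, -1.0], [1.0, -0.0, 0.0]]]
```

```bash
cat > plan.py <<'E'
from kin import *
np.set_printoptions(suppress=True,precision=2)
C=np.array([436,219,30.]);Wm=np.array([597,-213,0.])
def rot(a,t,half,lean=45):   # a lean azimuth deg, t cup tilt deg
    u=np.array([np.cos(np.radians(a)),np.sin(np.radians(a)),0]);z=np.array([0,0,1.]);b=np.radians(lean)
    x=-(u*np.sin(b)+z*np.cos(b));y=np.cross(u,z)*(1 if half==0 else -1)
    return R.from_rotvec(np.radians(t)*np.cross(z,-u))*R.from_matrix(np.c_[x,y,np.cross(x,y)]),u
def pourpos(a,t,lipz=130,off=-10):  # lip 'off' past the centre
    Rt,u=rot(a,t,0);q=R.from_rotvec(np.radians(t)*np.cross([0,0,1],-u));lip=q.apply(30*np.array([0,0,1])-31*u)
    return Wm+[0,0,lipz]+u*(-off)-lip
def path(poses,q0):
    q=q0;Q=[];
    for p,r in poses:
        q,e=ik(p,r,q);Q.append(q)
        if e>2e-3: return None
    return np.array(Q)
if __name__=="__main__":
    for a0 in(85.5,-94.5,-4.5,175.5):
      for half in(0,1):
        for s in([.2,.3,1.8,0,1.2,0],[.2,.3,1.8,1,1.2,0],[.2,.3,1.8,-1,1.2,0],[.2,.3,1.8,2.5,1.2,0]):
          for s6 in (-1.6,0,1.6):
            s[5]=s6
            q,e=ik(C+[0,0,55],rot(a0,0,half)[0],s)
            if e>1e-3: continue
            G=path([(C+[0,0,55+z],rot(a0,0,half)[0]) for z in(0,60,140)],q)
            if G is None: continue
            print("grasp",a0,half,q)
            for d in range(-120,121,30):
                a1=a0+d
                T1=path([(C+[0,0,195]+f*(np.r_[pourpos(a1,0)[:2],240]-C-[0,0,195]),rot(a0+d*f,0,half)[0]) for f in np.linspace(0,1,10)],G[-1])
                if T1 is None: continue
                pe=pourpos(a1,108);st=np.r_[pourpos(a1,0)[:2],240]
                T2=path([(st+(pe-st)*f,rot(a1,108*f,half)[0]) for f in np.linspace(0,1,14)],T1[-1])
                if T2 is None: continue
                print("  pour a",a1,T2[-1],"maxstep",np.abs(np.diff(T1,axis=0)).max().round(2),np.abs(np.diff(T2,axis=0)).max().round(2))
E
python3 plan.py
```

```text
grasp 85.5 0 [ 0.61  0.75  1.79 -0.61  1.24  1.09]
  pour a -4.5 [-0.61  0.6   2.16  2.46  0.79 -1.31] maxstep 0.16 0.75
  pour a 25.5 [-0.75  0.65  2.    1.66  0.98 -1.01] maxstep 0.13 0.31
  pour a 55.5 [-0.76  0.73  1.75  1.15  1.3  -0.89] maxstep 0.09 0.18
  pour a 85.5 [-0.71  0.83  1.48  0.81  1.65 -0.93] maxstep 0.08 0.18
grasp 85.5 0 [ 0.61  0.75  1.79 -0.61  1.24  1.09]
  pour a -4.5 [-0.61  0.6   2.16  2.46  0.79 -1.31] maxstep 0.16 0.75
  pour a 25.5 [-0.75  0.65  2.    1.66  0.98 -1.01] maxstep 0.13 0.31
  pour a 55.5 [-0.76  0.73  1.75  1.15  1.3  -0.89] maxstep 0.09 0.18
  pour a 85.5 [-0.71  0.83  1.48  0.81  1.65 -0.93] maxstep 0.08 0.18
grasp 85.5 0 [ 0.61  0.75  1.79 -0.61  1.24  1.09]
  pour a -4.5 [-0.61  0.6   2.16  2.46  0.79 -1.31] maxstep 0.16 0.75
  pour a 25.5 [-0.75  0.65  2.    1.66  0.98 -1.01] maxstep 0.13 0.31
  pour a 55.5 [-0.76  0.73  1.75  1.15  1.3  -0.89] maxstep 0.09 0.18
  pour a 85.5 [-0.71  0.83  1.48  0.81  1.65 -0.93] maxstep 0.08 0.18
grasp 85.5 0 [ 0.61  0.75  1.79 -0.61  1.24  1.09]
  pour a -4.5 [-0.61  0.6   2.16  2.46  0.79 -1.31] maxs
[... 10741 characters left out ...]
  1.45 -1.38]
  pour a -124.5 [-0.17  0.83  1.48 -0.94  1.54  0.84] maxstep 0.15 0.17
grasp -4.5 1 [ 0.22  0.79  1.66  0.21  1.45 -1.38]
  pour a -124.5 [-0.17  0.83  1.48 -0.94  1.54  0.84] maxstep 0.15 0.17
grasp -4.5 1 [ 0.22  0.79  1.66  0.21  1.45 -1.38]
  pour a -124.5 [-0.17  0.83  1.48 -0.94  1.54  0.84] maxstep 0.15 0.17
grasp -4.5 1 [ 0.22  0.79  1.66  0.21  1.45 -1.38]
  pour a -124.5 [-0.17  0.83  1.48 -0.94  1.54  0.84] maxstep 0.15 0.17
grasp -4.5 1 [ 0.22  0.79  1.66  0.21  1.45 -1.38]
  pour a -124.5 [-0.17  0.83  1.48 -0.94  1.54  0.84] maxstep 0.15 0.17
grasp -4.5 1 [ 0.22  0.79  1.66  0.21  1.45 -1.38]
  pour a -124.5 [-0.17  0.83  1.48 -0.94  1.54  0.84] maxstep 0.15 0.17
```

```bash
cat > go.py <<'E'
from plan import *
from plant import manip
def go(pos,Rt,calls,v=8.2,vl=45,c=0,settle=0):
    """print rows for moves from the current pose to (pos,Rt); calls: how many rows max per call"""
    s=manip.observe();p0=s["tcp_pos"];R0=R.from_rotvec(s["orientation"])
    rv=(Rt*R0.inv()).as_rotvec();n=max(int(np.ceil(max(np.degrees(np.linalg.norm(rv))/v,np.linalg.norm(pos-p0)/vl))),1)
    q=s["qpos"];Q=[q];P_=[]
    for i in range(1,n+1):
        f=i/n;P_.append((p0+f*(pos-p0),R.from_rotvec(f*rv)*R0));q,e=ik(*P_[-1],q);Q.append(q)
        if e>3e-3:print("IK FAIL",i,e)
    print("n",n,"maxstep",np.abs(np.diff(Q,axis=0)).max(0),"end",Q[-1])
    st=(p0,R0);row=[];i=0
    for k,(p,r) in enumerate(P_+[P_[-1]]*settle):
        row.append([round(float(x),4) for x in (p-st[0])/1000]+[round(float(x),1) for x in np.degrees((r*st[1].inv()).as_rotvec())]+[c])
        if len(row)==8 or k==n+settle-1: print(row);row=[];st=(p,r)
E
python3 - <<'E'
from go import *
Rg,u=rot(-4,0,0); go(C+[0,0,55]+120*(u+[0,0,1])*.7071,Rg,8)
E
```

```text
n 14 maxstep [0.03 0.05 0.02 0.07 0.05 0.16] end [0.19 0.77 1.4  0.18 1.74 1.79]
[[-0.0003, -0.0004, -0.0152, -3.9, 4.4, -5.5, 0], [-0.0006, -0.0008, -0.0305, -7.7, 8.9, -11.0, 0], [-0.0008, -0.0012, -0.0457, -11.6, 13.3, -16.5, 0], [-0.0011, -0.0015, -0.061, -15.4, 17.8, -22.0, 0], [-0.0014, -0.0019, -0.0762, -19.3, 22.2, -27.5, 0], [-0.0017, -0.0023, -0.0914, -23.2, 26.7, -33.0, 0], [-0.002, -0.0027, -0.1067, -27.0, 31.1, -38.5, 0], [-0.0023, -0.0031, -0.1219, -30.9, 35.6, -44.0, 0]]
[[-0.0003, -0.0004, -0.0152, -3.9, 4.4, -5.5, 0], [-0.0006, -0.0008, -0.0305, -7.7, 8.9, -11.0, 0], [-0.0008, -0.0012, -0.0457, -11.6, 13.3, -16.5, 0], [-0.0011, -0.0015, -0.061, -15.4, 17.8, -22.0, 0], [-0.0014, -0.0019, -0.0762, -19.3, 22.2, -27.5, 0], [-0.0017, -0.0023, -0.0914, -23.2, 26.7, -33.0, 0]]
```

Emit:
step_arm(plan=[[0, 0, -0.005, -3.9, 4.4, -5.5, 0], [0, -0.001, -0.01, -7.7, 8.9, -11, 0], [-0.001, -0.001, -0.015, -11.6, 13.3, -16.5, 0], [-0.001, -0.001, -0.02, -15.4, 17.8, -22, 0], [-0.001, -0.002, -0.025, -19.3, 22.2, -27.5, 0], [-0.002, -0.002, -0.03, -23.2, 26.7, -33, 0], [-0.002, -0.003, -0.035, -27, 31.1, -38.5, 0], [-0.002, -0.003, -0.04, -30.9, 35.6, -44, 0]])

```text
time: 2.6
tcp_pos: [524.6, 217.0, 343.8]
orientation: [1.587, 0.803, -2.207]
force: [-0.9, -0.7, 0.6]
grip_width: 94.9
```

Emit:
step_arm(plan=[[0, 0, -0.02, -3.9, 4.4, -5.5, 0], [0, -0.001, -0.04, -7.7, 8.9, -11, 0], [-0.001, -0.001, -0.06, -11.6, 13.3, -16.5, 0], [-0.001, -0.001, -0.08, -15.4, 17.8, -22, 0], [-0.001, -0.002, -0.1, -19.3, 22.2, -27.5, 0], [-0.002, -0.002, -0.12, -23.2, 26.7, -33, 0], [-0.002, -0.002, -0.12, -23.2, 26.7, -33, 0]])

```text
time: 3.3
tcp_pos: [522.0, 214.3, 219.6]
orientation: [-1.165, 0.048, 2.853]
force: [-0.2, 1.0, 0.2]
grip_width: 94.8
```

```bash
python3 - <<'E'
from go import *
import h,cv2
from plant import vision
s=manip.observe();print(s["tcp_pos"],s["qpos"])
i=vision.camera_info("wrist");im=vision.get_image("wrist").copy();sd=vision.get_image("side")
# predicted cup rim corners
a=np.radians(-4)
for sx,sy in((1,1),(1,-1),(-1,-1),(-1,1)):
    X=C+[31*(sx*np.cos(a)-sy*np.sin(a)),31*(sx*np.sin(a)+sy*np.cos(a)),85];uv=h.proj("wrist",X,i);print(uv);cv2.circle(im,tuple(int(x) for x in uv),3,(255,0,255),1)
cv2.imwrite("pics/w1.png",np.vstack([im,cv2.resize(sd,(640,400))])[:,:,::-1][:600] if 0 else im[...,::-1]);cv2.imwrite("pics/side1.png",sd[...,::-1])
Rg,u=rot(-4,0,0); go(C+[0,0,55],Rg,8,vl=20)
E
```

```text
[522.  214.3 219.6] [0.2 0.7 1.4 0.2 1.8 1.8]
[279.9 151.7]
[363.  151.4]
[355.8 192.4]
[286.7 192.7]
n 9 maxstep [0. 0. 0. 0. 0. 0.] end [0.2 0.8 1.7 0.2 1.5 1.8]
[[-0.0096, 0.0004, -0.0154, -0.0, -0.0, -0.0, 0], [-0.0192, 0.0009, -0.0307, -0.0, -0.0, -0.1, 0], [-0.0287, 0.0013, -0.0461, -0.0, -0.0, -0.1, 0], [-0.0383, 0.0018, -0.0614, -0.0, -0.0, -0.2, 0], [-0.0479, 0.0022, -0.0768, -0.0, -0.0, -0.2, 0], [-0.0575, 0.0027, -0.0922, -0.0, -0.1, -0.3, 0], [-0.067, 0.0031, -0.1075, -0.0, -0.1, -0.3, 0], [-0.0766, 0.0036, -0.1229, -0.0, -0.1, -0.4, 0]]
[[-0.0096, 0.0004, -0.0154, -0.0, -0.0, -0.0, 0]]
```

View pics/w1.png

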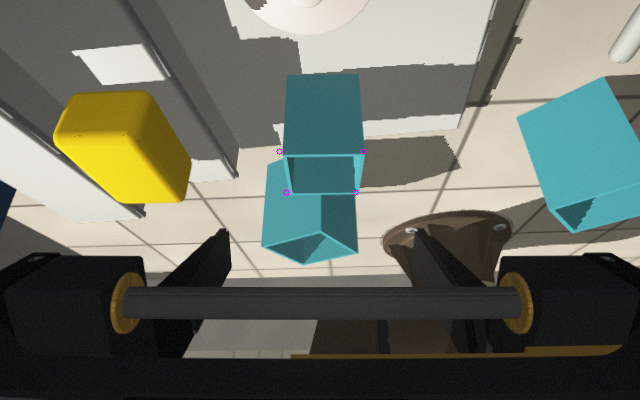

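The wrist picture shows the target cup's rim at (283–365,155) and (288–355,193), within about 3 px of the prediction. It sits centred between the fingers, with the large look-alike behind it. Going in now.

Emit:
step_arm(plan=[[-0.012, 0.001, -0.018, 0, 0, 0, 0], [-0.024, 0.001, -0.036, 0, 0, 0, 0], [-0.036, 0.002, -0.054, 0, 0, 0, 0], [-0.048, 0.002, -0.072, 0, 0, 0, 0], [-0.06, 0.003, -0.09, 0, 0, 0, 0], [-0.07, 0.003, -0.108, 0, 0, 0, 0], [-0.08, 0.004, -0.122, 0, 0, 0, 0], [-0.087, 0.004, -0.1345, 0, 0, 0, 0]])

```text
time: 4.2
tcp_pos: [434.8, 219.4, 90.0]
orientation: [-1.183, 0.033, 2.848]
force: [0.9, 0.4, -0.5]
grip_width: 95.4
```

Emit:
step_arm(plan=[[0, 0, 0, 0, 0, 0, 0.4], [0, 0, 0, 0, 0, 0, 0.6], [0, 0, 0, 0, 0, 0, 1], [0, 0, 0, 0, 0, 0, 1], [0, 0, 0, 0, 0, 0, 1], [0, 0, 0, 0, 0, 0, 1], [0, 0, 0, 0, 0, 0, 1]], squeeze=25)

```text
time: 4.9
tcp_pos: [434.4, 219.0, 89.5]
orientation: [-1.176, 0.038, 2.847]
force: [2.8, -0.3, 6.8]
grip_width: 61.7
```

Emit:
step_arm(plan=[[0, 0, 0.01, 0, 0, 0, 1], [0, 0, 0.025, 0, 0, 0, 1], [0, 0, 0.045, 0, 0, 0, 1], [0, 0, 0.065, 0, 0, 0, 1], [0, 0, 0.085, 0, 0, 0, 1], [0, 0, 0.105, 0, 0, 0, 1], [0, 0, 0.12, 0, 0, 0, 1], [0, 0, 0.12, 0, 0, 0, 1]])

```text
time: 5.7
tcp_pos: [434.4, 219.2, 211.0]
orientation: [-1.18, 0.037, 2.846]
force: [0.1, 0.6, -1.5]
grip_width: 62.0
```

```bash
python3 - <<'E'
from go import *
s=manip.observe();print(s["tcp_pos"],s["force"],s["grip_width"])
a1=85;Rp,u=rot(a1,0,0);print("pour", [pourpos(a1,t).round() for t in(0,60,90,108)])
go(np.r_[pourpos(a1,0)[:2],250],Rp,8,v=6,vl=30)
E
```

```text
[434.41 219.17 211.  ] [ 0.15  0.57 -1.54] 62.012726262463275
pour [array([ 601., -172.,  100.]), array([ 601., -162.,  142.]), array([ 600., -173.,  161.]), array([ 600., -184.,  169.])]
n 15 maxstep [0.04 0.01 0.02 0.08 0.09 0.1 ] end [-0.1   0.54  1.64 -0.89  1.15  0.46]
[[0.0111, -0.0261, 0.0026, -0.0, -0.0, 5.9, 0], [0.0222, -0.0522, 0.0052, -0.0, -0.0, 11.8, 0], [0.0332, -0.0783, 0.0078, -0.0, -0.0, 17.7, 0], [0.0443, -0.1044, 0.0104, -0.0, -0.0, 23.7, 0], [0.0554, -0.1304, 0.013, -0.0, -0.0, 29.6, 0], [0.0665, -0.1565, 0.0156, -0.0, -0.0, 35.5, 0], [0.0775, -0.1826, 0.0182, -0.0, -0.0, 41.4, 0], [0.0886, -0.2087, 0.0208, -0.0, -0.0, 47.3, 0]]
[[0.0111, -0.0261, 0.0026, -0.0, -0.0, 5.9, 0], [0.0222, -0.0522, 0.0052, -0.0, -0.0, 11.8, 0], [0.0332, -0.0783, 0.0078, -0.0, -0.0, 17.7, 0], [0.0443, -0.1044, 0.0104, -0.0, -0.0, 23.7, 0], [0.0554, -0.1304, 0.013, -0.0, -0.0, 29.6, 0], [0.0665, -0.1565, 0.0156, -0.0, -0.0, 35.5, 0], [0.0775, -0.1826, 0.0182, -0.0, -0.0, 41.4, 0]]
```

Emit:
step_arm(plan=[[0.006, -0.013, 0.002, 0, 0, 3, 1], [0.017, -0.039, 0.004, 0, 0, 9, 1], [0.028, -0.065, 0.007, 0, 0, 15, 1], [0.039, -0.091, 0.01, 0, 0, 21, 1], [0.05, -0.117, 0.012, 0, 0, 27, 1], [0.061, -0.143, 0.015, 0, 0, 33, 1], [0.072, -0.17, 0.017, 0, 0, 39, 1], [0.083, -0.196, 0.019, 0, 0, 44, 1]])

```text
time: 6.5
tcp_pos: [517.3, 22.1, 227.3]
orientation: [0.939, 0.348, -2.28]
force: [0.2, -0.8, -1.1]
grip_width: 62.4
```

Emit:
step_arm(plan=[[0.011, -0.026, 0.003, 0, 0, 6, 1], [0.022, -0.052, 0.006, 0, 0, 12, 1], [0.033, -0.078, 0.008, 0, 0, 18, 1], [0.044, -0.104, 0.011, 0, 0, 24, 1], [0.055, -0.13, 0.013, 0, 0, 30, 1], [0.066, -0.157, 0.016, 0, 0, 36, 1], [0.078, -0.183, 0.018, 0, 0, 42, 1], [0.083, -0.195, 0.02, 0, 0, 45, 1]])

```text
time: 7.3
tcp_pos: [599.9, -173.5, 247.2]
orientation: [0.641, 0.595, -1.558]
force: [-0.0, 0.1, -0.9]
grip_width: 61.9
```

```bash
python3 - <<'E'
from go import *
import h,cv2
from plant import vision
s=manip.observe();print(s["tcp_pos"],s["force"],s["grip_width"],s["qpos"])
a=vision.get_image("scene");b=vision.get_image("side")
cv2.imwrite("pics/m2.png",np.hstack([cv2.resize(a[110:260,150:300],(400,400)),cv2.resize(b[60:210,200:350],(400,400))])[...,::-1])
a1=85;Rp,u=rot(a1,0,0)
for t in(75,108):
  print(t); go(pourpos(a1,t,lipz=132),rot(a1,t,0)[0],8,v=8)
E
```

```text
[ 599.9 -173.5  247.2] [-0.   0.1 -0.9] 61.855350302958186 [-0.1  0.5  1.7 -0.9  1.1  0.5]
75
n 10 maxstep [0.1 0.  0.  0.2 0.1 0.1] end [-0.6  0.7  1.6  0.5  1.2 -0.7]
[[0.0002, 0.0007, -0.0093, 7.5, -0.6, -0.0, 0], [0.0003, 0.0014, -0.0187, 15.0, -1.3, -0.0, 0], [0.0005, 0.0021, -0.028, 22.5, -1.9, -0.1, 0], [0.0007, 0.0028, -0.0373, 29.9, -2.6, -0.1, 0], [0.0009, 0.0035, -0.0466, 37.4, -3.2, -0.1, 0], [0.001, 0.0042, -0.056, 44.9, -3.9, -0.1, 0], [0.0012, 0.0049, -0.0653, 52.4, -4.5, -0.1, 0], [0.0014, 0.0056, -0.0746, 59.9, -5.2, -0.2, 0]]
[[0.0002, 0.0007, -0.0093, 7.5, -0.6, -0.0, 0], [0.0003, 0.0014, -0.0187, 15.0, -1.3, -0.0, 0]]
108
n 14 maxstep [0.1 0.1 0.  0.2 0.1 0.1] end [-0.7  0.8  1.5  0.8  1.6 -0.9]
[[0.0, -0.0008, -0.0055, 7.7, -0.7, -0.0, 0], [0.0, -0.0016, -0.011, 15.4, -1.3, -0.0, 0], [0.0, -0.0024, -0.0164, 23.1, -2.0, -0.0, 0], [0.0, -0.0031, -0.0219, 30.8, -2.7, -0.1, 0], [0.0001, -0.0039, -0.0274, 38.5, -3.3, -0.1, 0], [0.0001, -0.0047, -0.0329, 46.2, -4.0, -0.1, 0], [0.0001, -0.0055, -0.0384, 53.9, -4.6, -0.1, 0], [0.0001, -0.0063, -0.0438, 61.6, -5.3, -0.1, 0]]
[[0.0, -0.0008, -0.0055, 7.7, -0.7, -0.0, 0], [0.0, -0.0016, -0.011, 15.4, -1.3, -0.0, 0], [0.0, -0.0024, -0.0164, 23.1, -2.0, -0.0, 0], [0.0, -0.0031, -0.0219, 30.8, -2.7, -0.1, 0], [0.0001, -0.0039, -0.0274, 38.5, -3.3, -0.1, 0], [0.0001, -0.0047, -0.0329, 46.2, -4.0, -0.1, 0]]
```

View pics/m2.png

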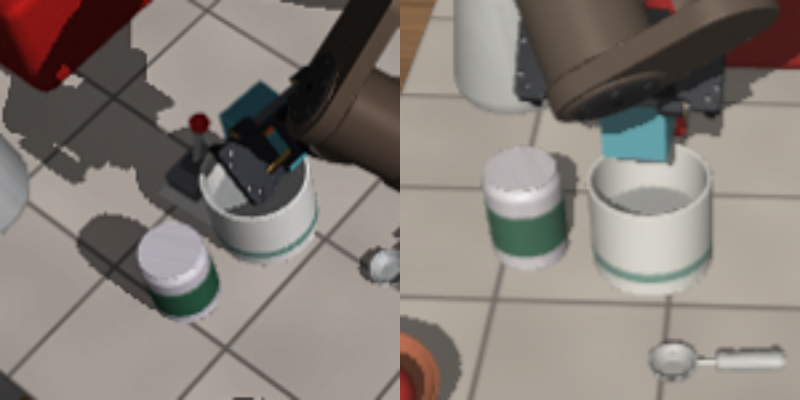

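```bash
python3 - <<'E'
from h import *
f=lambda X,Y:(200+(X-400)/2.667,60+Y/2.667)
print([plane("side",f(*p),110)[:2] for p in((588,182),(713,180),(650,147),(652,215))])
E
```

```text
[array([ 659.8, -204.2]), array([ 529.5, -212.8]), array([ 599.8, -267. ]), array([ 589. , -153.6])]
```

Emit:
step_arm(plan=[[0, -0.001, -0.003, 4, -0.3, 0, 1], [0, -0.002, -0.008, 11, -1, 0, 1], [0, -0.003, -0.013, 18, -1.6, 0, 1], [0, -0.004, -0.018, 26, -2.3, 0, 1], [0, -0.005, -0.024, 34, -3, 0, 1], [0, -0.006, -0.03, 42, -3.7, 0, 1], [0, -0.007, -0.036, 50, -4.4, 0, 1], [0, -0.008, -0.04, 56, -4.9, 0, 1]])

```text
time: 8.2
tcp_pos: [600.1, -179.4, 207.6]
orientation: [1.426, 1.305, -1.162]
force: [0.2, 0.0, -1.7]
grip_width: 62.0
```

Emit:
step_arm(plan=[[0, -0.001, -0.005, 7, -0.6, 0, 1], [0, -0.002, -0.01, 14, -1.2, 0, 1], [0, -0.003, -0.015, 20, -1.7, 0, 1], [0, -0.004, -0.02, 26, -2.3, 0, 1], [0, -0.005, -0.025, 31, -2.7, 0, 1], [0, -0.006, -0.03, 36, -3.1, 0, 1], [0, -0.007, -0.034, 41, -3.6, 0, 1], [0, -0.008, -0.036, 45, -3.9, 0, 1]])

```text
time: 9.0
tcp_pos: [600.0, -187.3, 171.0]
orientation: [1.98, 1.813, -0.594]
force: [0.2, 0.4, -1.6]
grip_width: 61.9
```

Emit:
step_arm(plan=[[0, 0, 0, 3, -0.3, 0, 1], [0, -0.001, 0, 6, -0.5, 0, 1], [0, -0.001, 0, 8, -0.7, 0, 1], [0, -0.001, 0, 10, -0.9, 0, 1], [0, -0.001, 0, 12, -1, 0, 1], [0, -0.001, 0, 12, -1, 0, 1], [0, -0.001, 0, 12, -1, 0, 1], [0, -0.001, 0, 12, -1, 0, 1]])

```text
time: 9.8
tcp_pos: [600.1, -188.9, 172.3]
orientation: [2.107, 1.927, -0.402]
force: [0.1, -0.3, -0.6]
grip_width: 62.2
```

```bash
python3 - <<'E'
from go import *
import h,cv2
from plant import vision
s=manip.observe();print(s["time"],s["tcp_pos"],s["force"],s["grip_width"],s["qpos"])
Rp,u=rot(85,0,0);x=R.from_rotvec(s["orientation"]);print("tilt",np.degrees((x*Rp.inv()).as_rotvec()))
a=vision.get_image("scene");b=vision.get_image("side")
cv2.imwrite("pics/m3.png",np.hstack([cv2.resize(a[110:260,150:300],(400,400)),cv2.resize(b[60:210,200:350],(400,400))])[...,::-1])
E
```

```text
9.8 [ 600.1 -188.9  172.3] [ 0.1 -0.3 -0.6] 62.17922959572692 [-0.7  0.9  1.5  0.9  1.7 -0.9]
tilt [112.8 -10.    0.1]
```

View pics/m3.png

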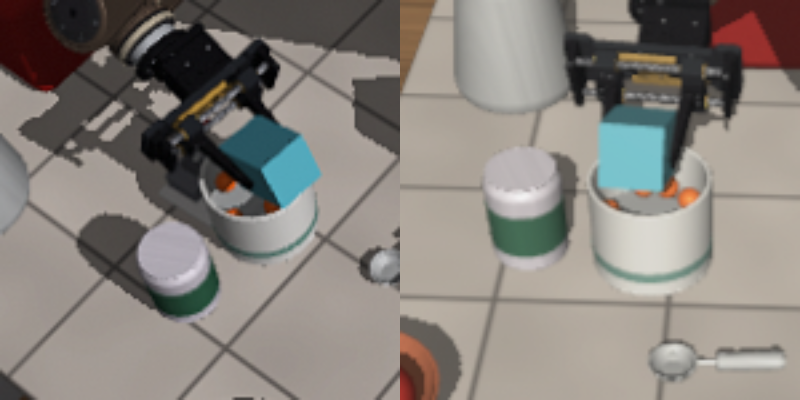

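Orange balls are now in the basin at several spots in the picture. The force on the tool dropped from −1.6 to −0.6 N, which matches the cup being nearly or fully empty. Swinging back.

Emit:
step_arm(plan=[[0, 0.001, 0.006, -5, 0.4, 0, 1], [0, 0.002, 0.012, -13, 1.1, 0, 1], [0, 0.003, 0.018, -21, 1.9, 0, 1], [0, 0.004, 0.026, -29, 2.6, 0, 1], [0, 0.005, 0.034, -37, 3.3, 0, 1], [0, 0.006, 0.042, -45, 4, 0, 1], [0, 0.007, 0.05, -53, 4.7, 0, 1], [0, 0.008, 0.058, -61, 5.4, 0, 1]])

```text
time: 10.7
tcp_pos: [600.2, -181.0, 231.6]
orientation: [1.363, 1.246, -1.208]
force: [0.5, -0.9, -0.7]
grip_width: 61.9
```

Emit:
step_arm(plan=[[0, 0.01, 0.005, -8, 0.7, 0, 1], [0, 0.02, 0.01, -16, 1.4, 0, 1], [0, 0.03, 0.015, -24, 2.1, 0, 1], [0, 0.04, 0.02, -32, 2.8, 0, 1], [0, 0.05, 0.02, -40, 3.5, 0, 1], [0, 0.06, 0.02, -48, 4.2, 0, 1], [0, 0.07, 0.02, -52, 4.6, 0, 1], [0, 0.07, 0.02, -52, 4.6, 0, 1]])

```text
time: 11.5
tcp_pos: [599.9, -108.7, 248.9]
orientation: [0.641, 0.594, -1.562]
force: [0.5, -0.5, -0.7]
grip_width: 61.9
```

```bash
python3 - <<'E'
from go import *
import h,cv2
from plant import vision
s=manip.observe();print(s["time"],s["tcp_pos"],s["force"],s["grip_width"])
a=vision.get_image("scene");b=vision.get_image("side")
cv2.imwrite("pics/m4.png",np.hstack([cv2.resize(a[110:260,150:300],(400,400)),cv2.resize(b[60:210,200:350],(400,400))])[...,::-1])
go(np.array([436,219,211.]),rot(-4,0,0)[0],8,v=7.5,vl=40,c=1)
E
```

```text
11.5 [ 599.9 -108.7  248.9] [ 0.5 -0.5 -0.7] 61.852110176241695
n 12 maxstep [0.  0.  0.  0.1 0.1 0.1] end [0.2 0.6 1.6 0.2 1.7 1.8]
[[-0.0137, 0.0275, -0.0033, 0.0, -0.0, -7.4, 1], [-0.0274, 0.0549, -0.0065, 0.0, -0.0, -14.9, 1], [-0.041, 0.0824, -0.0098, 0.0, -0.0, -22.3, 1], [-0.0547, 0.1099, -0.013, 0.0, -0.0, -29.7, 1], [-0.0684, 0.1373, -0.0163, 0.0, -0.0, -37.1, 1], [-0.0821, 0.1648, -0.0195, 0.0, -0.0, -44.6, 1], [-0.0957, 0.1923, -0.0228, 0.0, -0.1, -52.0, 1], [-0.1094, 0.2198, -0.026, 0.0, -0.1, -59.4, 1]]
[[-0.0137, 0.0275, -0.0033, 0.0, -0.0, -7.4, 1], [-0.0274, 0.0549, -0.0065, 0.0, -0.0, -14.9, 1], [-0.041, 0.0824, -0.0098, 0.0, -0.0, -22.3, 1], [-0.0547, 0.1099, -0.013, 0.0, -0.0, -29.7, 1]]
```

View pics/m4.png

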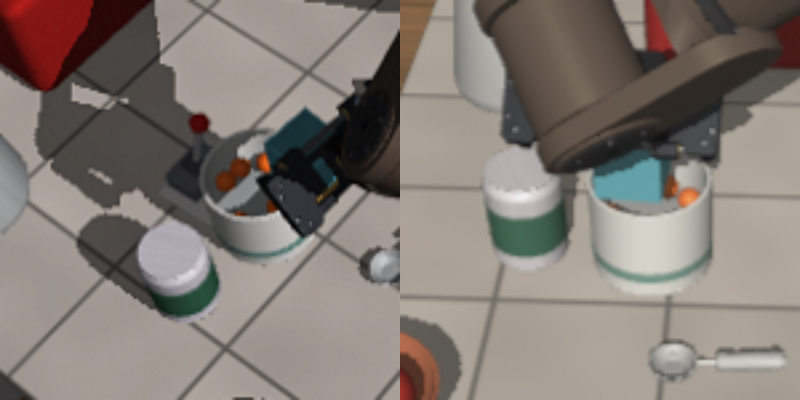

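At least 4–5 balls show in the basin (scene crop about (225,180), (240,168), (265,162), (270,207)). The cup still hides part of it, so I'll count again once it is clear.

Emit:
step_arm(plan=[[-0.007, 0.014, -0.002, 0, 0, -4, 1], [-0.02, 0.041, -0.005, 0, 0, -11, 1], [-0.034, 0.068, -0.008, 0, 0, -18.5, 1], [-0.048, 0.096, -0.011, 0, 0, -26, 1], [-0.061, 0.123, -0.014, 0, 0, -33, 1], [-0.075, 0.151, -0.018, 0, 0, -40.5, 1], [-0.089, 0.178, -0.021, 0, 0, -48, 1], [-0.103, 0.206, -0.024, 0, 0, -55.5, 1]])

```text
time: 12.4
tcp_pos: [497.2, 95.4, 226.4]
orientation: [1.017, 0.268, -2.457]
force: [0.3, -0.6, -1.3]
grip_width: 61.7
```

Emit:
step_arm(plan=[[-0.014, 0.027, -0.003, 0, 0, -7.5, 1], [-0.027, 0.055, -0.006, 0, 0, -15, 1], [-0.041, 0.082, -0.01, 0, 0, -22.5, 1], [-0.055, 0.11, -0.013, 0, 0, -30, 1], [-0.062, 0.122, -0.014, 0, 0, -33.6, 1], [-0.062, 0.122, -0.014, 0, 0, -33.6, 1], [-0.062, 0.122, -0.014, 0, 0, -33.6, 1]])

```text
time: 13.1
tcp_pos: [435.9, 216.1, 212.5]
orientation: [-1.176, 0.037, 2.843]
force: [-0.0, 0.2, -2.0]
grip_width: 62.3
```

```bash
python3 - <<'E'
from go import *
import h,cv2
from plant import vision
s=manip.observe();print(s["time"],s["tcp_pos"],s["force"],s["grip_width"])
a=vision.get_image("scene");b=vision.get_image("side");print(vision.camera_info("scene")["k1"])
cv2.imwrite("pics/m5.png",np.hstack([cv2.resize(a[140:220,190:270],(400,400),interpolation=cv2.INTER_CUBIC),cv2.resize(b[100:180,255:335],(400,400),interpolation=cv2.INTER_CUBIC)])[...,::-1])
Rg=rot(-4,0,0)[0];print(np.degrees((Rg*R.from_rotvec(s["orientation"]).inv()).as_rotvec()))
H=h.hsv(b);red=(((H[...,0]<6)|(H[...,0]>174))&(H[...,1]>150)&(H[...,2]>80))[90:160,240:360];print(np.argwhere(red).mean(0)[::-1]+[240,90] if red.any() else 0,red.sum())
E
```

```text
13.1 [435.9 216.1 212.5] [-0.   0.2 -2. ] 62.316236219220656
-0.11034747470392295
[-0.1 -0.  -0. ]
0 0
```

View pics/m5.png

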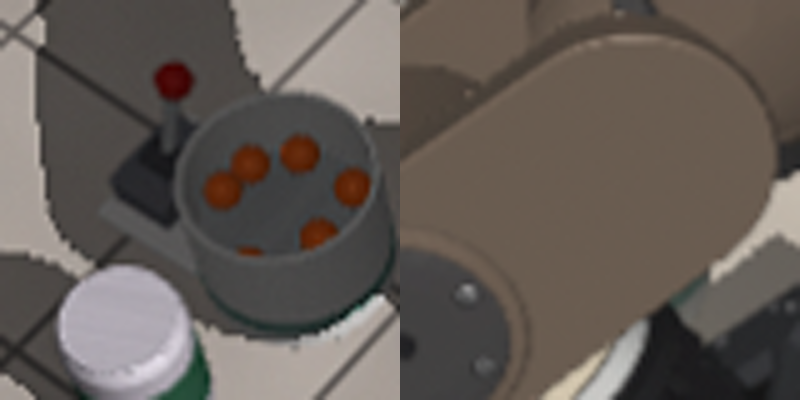

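All six balls are in the basin: scene crop (222,190), (250,162), (300,153), (352,187), (319,235) and (250,252). The toggle is still off. Now placing the cup.

Emit:
step_arm(plan=[[0, 0, -0.02, 0, 0, 0, 1], [0, 0.001, -0.045, 0, 0, 0, 1], [0, 0.001, -0.07, 0, 0, 0, 1], [0, 0.001, -0.09, 0, 0, 0, 1], [0, 0.001, -0.105, 0, 0, 0, 1], [0, 0.001, -0.115, 0, 0, 0, 1], [0, 0.001, -0.12, 0, 0, 0, 1], [0, 0.001, -0.12, 0, 0, 0, 1]])

```text
time: 14.0
tcp_pos: [435.1, 217.9, 91.8]
orientation: [-1.173, 0.04, 2.844]
force: [0.1, -0.3, -1.7]
grip_width: 62.0
```

Emit:
step_arm(plan=[[0, 0, -0.001, 0, 0, 0, 1], [0, 0, -0.002, 0, 0, 0, 1], [0, 0, -0.002, 0, 0, 0, 1]])

```text
time: 14.3
tcp_pos: [435.1, 218.1, 90.3]
orientation: [-1.174, 0.04, 2.843]
force: [0.0, -0.1, -1.5]
grip_width: 61.9
```

Emit:
step_arm(plan=[[0, 0, -0.0005, 0, 0, 0, 1], [0, 0, -0.001, 0, 0, 0, 1], [0, 0, -0.001, 0, 0, 0, 1]])

```text
time: 14.6
tcp_pos: [435.1, 218.0, 89.5]
orientation: [-1.173, 0.04, 2.844]
force: [0.4, 0.2, 4.3]
grip_width: 61.7
```

Emit:
step_arm(plan=[[0, 0, -0.0005, 0, 0, 0, 1], [0, 0, -0.001, 0, 0, 0, 1], [0, 0, -0.001, 0, 0, 0, 1]])

```text
time: 14.9
tcp_pos: [435.1, 218.1, 89.4]
orientation: [-1.173, 0.039, 2.844]
force: [1.3, -0.2, 14.8]
grip_width: 61.8
```

Emit:
step_arm(plan=[[0, 0, 0.001, 0, 0, 0, 1], [0, 0, 0.001, 0, 0, 0, 0.25], [0, 0, 0.001, 0, 0, 0, 0.15], [0, 0, 0.001, 0, 0, 0, 0], [0, 0, 0.001, 0, 0, 0, 0], [0, 0, 0.001, 0, 0, 0, 0], [0, 0, 0.001, 0, 0, 0, 0], [0, 0, 0.001, 0, 0, 0, 0]])

```text
time: 15.7
tcp_pos: [435.0, 218.0, 88.9]
orientation: [-1.173, 0.04, 2.844]
force: [-0.1, 0.1, 0.3]
grip_width: 94.7
```

Emit:
step_arm(plan=[[0.005, 0, 0.01, 0, 0, 0, 0], [0.015, -0.001, 0.025, 0, 0, 0, 0], [0.03, -0.002, 0.045, 0, 0, 0, 0], [0.045, -0.003, 0.07, 0, 0, 0, 0], [0.065, -0.004, 0.1, 0, 0, 0, 0], [0.085, -0.005, 0.135, 0, 0, 0, 0], [0.1, -0.006, 0.17, 0, 0, 0, 0], [0.1, -0.006, 0.17, 0, 0, 0, 0]])

```text
time: 16.5
tcp_pos: [537.2, 211.9, 263.6]
orientation: [-1.184, 0.038, 2.838]
force: [0.0, 0.2, -0.1]
grip_width: 95.4
```

```bash
python3 - <<'E'
from go import *
import h,cv2
from plant import vision
s=manip.observe();print(s["time"],s["tcp_pos"],s["force"],s["grip_width"])
a=vision.get_image("scene");b=vision.get_image("side");w=vision.get_image("wrist")
cv2.imwrite("pics/w2.png",w[...,::-1])
for n,m in(("scene",a),("side",b)):
    H=h.hsv(m);cy=((abs(H[...,0].astype(int)-94)<8)&(H[...,1]>80)).astype(np.uint8)
    k,_,st,c=cv2.connectedComponentsWithStats(cy);print(n,[(c[j],st[j]) for j in range(1,k) if st[j,4]>100])
H=h.hsv(b);red=(((H[...,0]<6)|(H[...,0]>174))&(H[...,1]>150)&(H[...,2]>60))[80:170,240:360];print("red side",np.argwhere(red).mean(0)[::-1]+[240,80] if red.any() else 0,red.sum())
# toggle push feasibility: tool down, jaw along x or y, gripper shut
tip=np.array([575.6,-326,86.5])
for az in (0,30,-30,60,-60,90,-90):
  for lean in(0,20):
    u=np.array([np.cos(np.radians(az)),np.sin(np.radians(az)),0])
    print(az,lean,[ik(tip+[dx,0,20],rot(az,0,0,lean)[0],[-.5,.6,1.6,0,1,s6])[1].round(4) for dx in(-40,60) for s6 in(-1.5,0,1.5)])
E
```

```text
16.5 [537.2 211.9 263.6] [ 0.   0.2 -0.1] 95.37210452582444
scene [(array([323.7, 147.6]), array([315, 137,  21,  29, 378], dtype=int32)), (array([419.8, 184.9]), array([ 404,  164,   33,   43, 1174], dtype=int32)), (array([389.8, 209.9]), array([376, 198,  26,  34, 348], dtype=int32))]
side [(array([380. , 180.1]), array([ 356,  150,   50,   62, 2159], dtype=int32)), (array([352. , 264.4]), array([ 337,  241,   31,   48, 1285], dtype=int32)), (array([429. , 280.3]), array([ 398,  245,   65,   74, 3116], dtype=int32))]
red side [337.8  89.8] 111
0 0 [np.float64(0.0), np.float64(0.0), np.float64(0.0), np.float64(0.0), np.float64(0.0), np.float64(0.0)]
0 20 [np.float64(0.0), np.float64(0.0), np.float64(0.0), np.float64(0.0), np.float64(0.0), np.float64(0.0)]
30 0 [np.float64(0.0), np.float64(0.0), np.float64(0.0), np.float64(0.0), np.float64(0.0), np.float64(0.0)]
30 20 [np.float64(0.0), np.float64(0.0), np.float64(0.0), np.float64(0.0), np.float64(0.0), np.float64(0.0)]
-30 0 [np.float64(0.0), np.float64(0.0), np.float64(0.0), np.float64(0.0), np.float64(0.0), np.float64(0.0)]
-30 20 
[... 297 characters left out ...]
0.0), np.float64(0.0)]
-60 0 [np.float64(0.4645), np.float64(0.0), np.float64(0.0), np.float64(0.513), np.float64(0.0), np.float64(0.0)]
-60 20 [np.float64(0.7365), np.float64(0.0), np.float64(0.0), np.float64(0.7851), np.float64(0.0), np.float64(0.0)]
90 0 [np.float64(0.0), np.float64(0.0), np.float64(0.0), np.float64(0.0), np.float64(0.0), np.float64(0.0)]
90 20 [np.float64(0.0), np.float64(0.0), np.float64(0.0), np.float64(0.0), np.float64(0.0), np.float64(0.0)]
-90 0 [np.float64(0.3916), np.float64(0.0), np.float64(0.0), np.float64(0.4312), np.float64(0.0), np.float64(0.0)]
-90 20 [np.float64(0.6428), np.float64(0.0), np.float64(0.0), np.float64(0.6512), np.float64(0.0), np.float64(0.0)]
```

```bash
python3 - <<'E'
from go import *
import h,cv2
b=h.vision.get_image("side");pr=h.proj("side",[575.6,-326,96.5]);print(pr)
H=h.hsv(b);x0,y0=int(pr[0])-15,int(pr[1])-15
red=(((H[...,0]<6)|(H[...,0]>174))&(H[...,1]>150)&(H[...,2]>60))[y0:y0+30,x0:x0+30].astype(np.uint8)
k,_,st,c=cv2.connectedComponentsWithStats(red);print([(c[j]+[x0,y0],st[j]) for j in range(1,k)])
for j in range(1,k):
    if st[j,4]>5: print(h.tri(("scene",(224.8,155.5)),("side",c[j]+[x0,y0])))
Rd=rot(0,0,0,0)[0];s=manip.observe()
go(np.array([530,-326,200.]),Rd,8,v=8,vl=45,c=1)
E
```

```text
[303.5 107.1]
[(array([303.7, 107.9]), array([12, 13,  7,  6, 25], dtype=int32))]
(array([ 574.8, -327.8,   92.8]), [np.float64(0.6992072581128178), np.float64(0.6992072581127797)])
n 13 maxstep [0.1 0.  0.1 0.1 0.1 0.1] end [-0.7  0.5  1.6  0.   1.   0.9]
[[-0.0003, -0.0414, -0.0045, -0.1, -3.5, 0.3, 1], [-0.0007, -0.0828, -0.009, -0.2, -7.0, 0.6, 1], [-0.001, -0.1241, -0.0135, -0.4, -10.4, 0.9, 1], [-0.0014, -0.1655, -0.018, -0.5, -13.9, 1.2, 1], [-0.0017, -0.2069, -0.0225, -0.6, -17.4, 1.5, 1], [-0.0021, -0.2483, -0.0269, -0.7, -20.9, 1.8, 1], [-0.0024, -0.2897, -0.0314, -0.9, -24.4, 2.0, 1], [-0.0027, -0.331, -0.0359, -1.0, -27.8, 2.3, 1]]
[[-0.0003, -0.0414, -0.0045, -0.1, -3.5, 0.3, 1], [-0.0007, -0.0828, -0.009, -0.2, -7.0, 0.6, 1], [-0.001, -0.1241, -0.0135, -0.4, -10.4, 0.9, 1], [-0.0014, -0.1655, -0.018, -0.5, -13.9, 1.2, 1], [-0.0017, -0.2069, -0.0225, -0.6, -17.4, 1.5, 1]]
```

Emit:
step_arm(plan=[[0, -0.03, 0, -0.1, -3.5, 0.3, 1], [-0.001, -0.075, 0, -0.2, -7, 0.6, 1], [-0.001, -0.12, 0, -0.4, -10.4, 0.9, 1], [-0.001, -0.165, -0.005, -0.5, -13.9, 1.2, 1], [-0.002, -0.207, -0.01, -0.6, -17.4, 1.5, 1], [-0.002, -0.248, -0.015, -0.7, -20.9, 1.8, 1], [-0.002, -0.29, -0.02, -0.9, -24.4, 2, 1], [-0.003, -0.331, -0.025, -1, -27.8, 2.3, 1]])

```text
time: 17.5
tcp_pos: [531.2, -120.4, 233.0]
orientation: [-1.847, 0.015, 2.51]
force: [1.1, -0.1, 0.8]
grip_width: 36.6
```

Emit:
step_arm(plan=[[0, -0.041, -0.006, -0.1, -3.5, 0.3, 1], [-0.001, -0.083, -0.012, -0.2, -7, 0.6, 1], [-0.002, -0.124, -0.018, -0.4, -10.4, 0.9, 1], [-0.003, -0.165, -0.024, -0.5, -13.9, 1.2, 1], [-0.004, -0.2, -0.03, -0.6, -17.4, 1.5, 1], [-0.005, -0.208, -0.035, -0.6, -17.4, 1.5, 1], [-0.005, -0.208, -0.04, -0.6, -17.4, 1.5, 1], [-0.005, -0.208, -0.04, -0.6, -17.4, 1.5, 1]])

```text
time: 18.3
tcp_pos: [526.7, -325.7, 192.7]
orientation: [-2.219, -0.004, 2.222]
force: [0.2, 0.7, 0.2]
grip_width: 0.4
```

```bash
python3 - <<'E'
from go import *
s=manip.observe();print(s["time"],s["tcp_pos"],s["force"],s["grip_width"],s["qpos"])
print(np.degrees((rot(0,0,0,0)[0]*R.from_rotvec(s["orientation"]).inv()).as_rotvec()))
E
```

```text
18.3 [ 526.71 -325.67  192.71] [0.18 0.66 0.19] 0.39838040530391344 [-0.66  0.53  1.62  0.    1.    0.91]
[-0.14 -0.1  -0.04]
```

Emit:
step_arm(plan=[[0, -0.001, -0.03, 0, 0, 0, 1], [0, -0.001, -0.06, 0, 0, 0, 1], [0, -0.001, -0.08, 0, 0, 0, 1], [0, -0.001, -0.088, 0, 0, 0, 1], [0.01, -0.001, -0.088, 0, 0, 0, 1], [0.02, -0.001, -0.088, 0, 0, 0, 1], [0.028, -0.001, -0.088, 0, 0, 0, 1], [0.035, -0.001, -0.088, 0, 0, 0, 1]])

```text
time: 19.1
tcp_pos: [563.2, -327.9, 106.9]
orientation: [2.223, 0.001, -2.219]
force: [-1.8, -0.1, 1.2]
grip_width: 0.4
```

Emit:
step_arm(plan=[[0.005, 0, 0, 0, 0, 0, 1], [0.01, 0, 0, 0, 0, 0, 1], [0.015, 0, 0, 0, 0, 0, 1], [0.02, 0, 0, 0, 0, 0, 1], [0.025, 0, 0, 0, 0, 0, 1], [0.03, 0, 0, 0, 0, 0, 1]])

```text
time: 19.7
tcp_pos: [592.4, -328.0, 105.9]
orientation: [-2.222, -0.001, 2.22]
force: [-2.0, 1.1, 0.4]
grip_width: 0.1
```

Emit:
step_arm(plan=[[0.003, 0, 0, 0, 0, 0, 1], [0.006, 0, 0, 0, 0, 0, 1], [0.009, 0, 0, 0, 0, 0, 1], [0.011, 0, 0, 0, 0, 0, 1], [0.011, 0, 0, 0, 0, 0, 1]])

```text
time: 20.2
tcp_pos: [603.3, -328.0, 105.9]
orientation: [-2.223, -0.001, 2.22]
force: [-0.1, -0.5, 0.4]
grip_width: 0.7
```

Emit:
step_arm(plan=[[0.001, 0, 0, 0, 0, 0, 1], [0.002, 0, 0, 0, 0, 0, 1], [0.002, 0, 0, 0, 0, 0, 1]])

```text
time: 20.5
tcp_pos: [604.9, -328.0, 105.9]
orientation: [-2.222, -0.001, 2.221]
force: [-1.6, 0.4, -0.6]
grip_width: 0.3
```

Emit:
step_arm(plan=[[0.001, 0, 0, 0, 0, 0, 1], [0.002, 0, 0, 0, 0, 0, 1], [0.002, 0, 0, 0, 0, 0, 1]])

```text
time: 20.8
tcp_pos: [605.4, -327.9, 105.8]
orientation: [-2.218, -0.002, 2.224]
force: [-10.9, -0.8, 3.5]
grip_width: 0.3
```

Emit:
step_arm(plan=[[0.001, 0, 0, 0, 0, 0, 1], [0.002, 0, 0, 0, 0, 0, 1], [0.002, 0, 0, 0, 0, 0, 1]])

```text
time: 21.1
tcp_pos: [605.8, -328.0, 105.7]
orientation: [-2.213, -0.004, 2.228]
force: [-20.3, -1.4, 7.3]
grip_width: 0.1
```

Emit:
step_arm(plan=[[0.001, 0, 0, 0, 0, 0, 1], [0.002, 0, 0, 0, 0, 0, 1], [0.002, 0, 0, 0, 0, 0, 1]])

```text
time: 21.4
tcp_pos: [606.3, -328.0, 105.7]
orientation: [-2.209, -0.005, 2.231]
force: [-29.1, -1.4, 11.3]
grip_width: 0.6
```

The force climbed steadily against the stop at about x = 605, where it was predicted. Backing off and checking.

Emit:
step_arm(plan=[[-0.006, 0, 0, 0, 0, 0, 1], [-0.02, 0, 0, 0, 0, 0, 1], [-0.04, 0, 0, 0, 0, 0, 1], [-0.05, 0, 0.03, 0, 0, 0, 1], [-0.05, 0.01, 0.075, 0, 0, 0, 1], [-0.05, 0.04, 0.11, 0, 0, 0, 1], [-0.05, 0.08, 0.13, 0, 0, 0, 1], [-0.05, 0.12, 0.15, 0, 0, 0, 1]])

```text
time: 22.2
tcp_pos: [561.1, -207.0, 257.6]
orientation: [-2.224, 0.001, 2.218]
force: [1.0, 0.2, 0.3]
grip_width: 0.3
```

Emit:
step_arm(plan=[[0, 0.04, 0.01, 0, 0, 0, 1], [0, 0.085, 0.02, 0, 0, 0, 1], [0, 0.13, 0.03, 0, 0, 0, 1], [0, 0.17, 0.04, 0, 0, 0, 1], [0, 0.2, 0.04, 0, 0, 0, 1], [0, 0.2, 0.04, 0, 0, 0, 1]])

```text
time: 22.8
tcp_pos: [561.1, -4.8, 296.7]
orientation: [2.223, 0.006, -2.217]
force: [-0.3, -0.4, 0.2]
grip_width: 0.3
```

```bash
python3 - <<'E'
from h import *
s=manip.observe();print(s["time"],s["tcp_pos"],s["force"],s["joint_velocities"])
a=vision.get_image("scene");b=vision.get_image("side")
r=lambda m,x,y,w,h:cv2.resize(m[y:y+h,x:x+w],(400,300),interpolation=cv2.INTER_CUBIC)
cv2.imwrite("pics/m6.png",np.vstack([np.hstack([r(a,310,170,160,120),r(a,190,140,100,75)]),np.hstack([r(b,240,225,200,150),r(b,230,80,160,120)])])[...,::-1])
H=hsv(a);red=(((H[...,0]<6)|(H[...,0]>174))&(H[...,1]>150)&(H[...,2]>60))[145:170,210:250];y,x=np.nonzero(red);p=(x.mean()+210,y.mean()+145);print(p,len(x),plane("scene",p,96.5))
for n,im in(("scene",a),("side",b)):
  o=cv2.cvtColor(cv2.imread(f"pics/{n}0.png"),cv2.COLOR_BGR2RGB)
  for nm,(lo,hi) in dict(yellow=((22,150,80),(32,255,255)),green=((60,80,30),(85,255,200))).items():
    for im_ in(o,im):
      m=cv2.inRange(hsv(im_),lo,hi);k,_,st,c=cv2.connectedComponentsWithStats(m);print(n,nm,[(c[j].round(1),st[j,4]) for j in range(1,k) if 100<st[j,4]<3000])
E
```

```text
22.8 [561.1  -4.8 296.7] [-0.3 -0.4  0.2] [-0.1  0.  -0.  -0.  -0.  -0.1]
(np.float64(214.09756097560975), np.float64(166.6341463414634)) 41 [ 629.1 -324.3   96.5]
scene yellow [(array([430. , 242.3]), np.int32(682)), (array([256.2, 304.7]), np.int32(355))]
scene yellow [(array([430. , 242.3]), np.int32(682)), (array([256.2, 304.7]), np.int32(351))]
scene green [(array([211. ,  17.6]), np.int32(2209)), (array([221.4, 221.3]), np.int32(177))]
scene green [(array([211.1,  17.6]), np.int32(2204)), (array([221.4, 221.4]), np.int32(176))]
side yellow [(array([165.1, 213. ]), np.int32(306)), (array([344.4, 326.4]), np.int32(1817))]
side yellow [(array([164.6, 213.3]), np.int32(343)), (array([344.4, 326.5]), np.int32(1848))]
side green [(array([453.7,  34.1]), np.int32(1427)), (array([247.9, 147.6]), np.int32(297))]
side green [(array([248. , 147.4]), np.int32(331))]
```

View pics/m6.png

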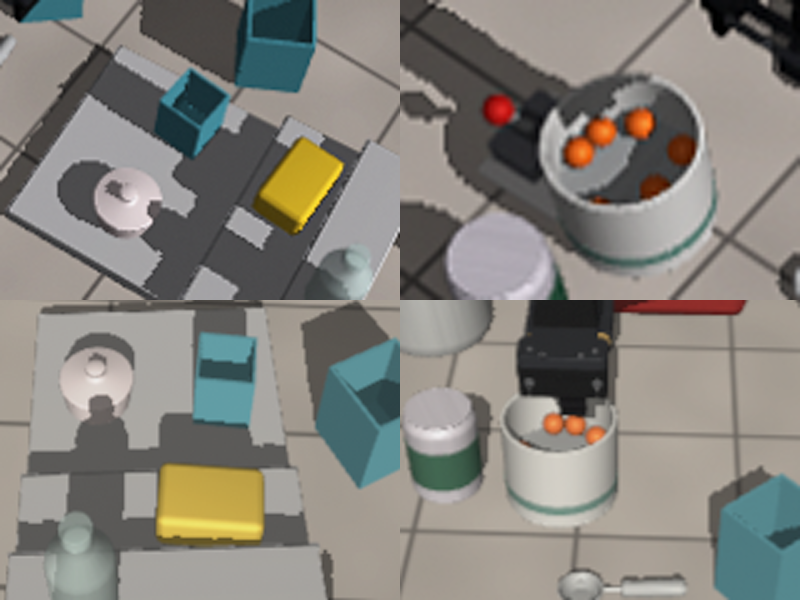

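The toggle tip moved 53.5 mm (full travel is 54.5 mm), and all six balls are in the basin. The empty cup stands upright on the lowest tier at crop (190,112), and the ramekin, box, bottle, spoon and tin look undisturbed. The robot is clear of everything.

```bash
python3 -c "
from plant import manip
print(manip.finish_job())"
```

```text
the job is handed in; nothing more can be done
None
```

The job is handed in and was done in the order you asked. I tipped all six balls into the warmer's basin, stood the empty cup back on the lowest tier, and only then pushed the toggle over to on. It took about 23 s of the 72 s allowed.

- **Balls:** the last picture shows six in the basin and none in the cup.
- **Cup:** it stands upright and empty on the lowest tier, within about 1 px of where it started.
- **Toggle:** the push met the stop, with the force rising to about 30 N. The red tip then measured 53.5 mm from where it started; full travel is 54.5 mm.
- **Other things:** the pacifier box and tin measured unmoved, to about 0.2 px. I checked the ramekin, bottle and spoon only by eye, and they looked undisturbed.

No check failed. The two cameras differed by up to 5 mm on the warmer's centre and 3 mm on the cup's, which did not affect the result.

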